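# Slide the roller's tool tray home with its tools laid in

### The arm

A 7-joint arm with a two-finger parallel gripper is mounted at the origin on the work surface. World frame = base frame: x ahead of the robot, y to its left, z up, the work surface at z = 0. Lengths are in m, angles in rad, forces in N, time in s.
With the tool pointing down it reaches from about 0.425 to 0.825 m from the base axis. Payload 3.6 kg.
Tool frame: the origin (TCP) lies where the fingers leave the gripper's body, on its centre line; the fingertips stand 73 mm ahead of it and the grasp point (between the pads) lies 54 mm ahead of it; z points along the fingers, y is the line along which they close (so a half turn about z gives the same grasp; the last joint's range is limited). The gripper opens to 85 mm and grips with 20 to 120 N. Pads are 22 mm wide; open, the fingers measure 114 mm over their backs; the gripper's body (76 mm by 85 mm) begins 54 mm behind the grasp point. The pads swing forward as they close: fully open they stand 13 mm farther back than shut.
Start: joints at [-1.242, 0.615, -0.013, 1.423, 0.008, 1.103, -0.04], TCP at [0.226, 0.609, 0.304] pointing down, gripper open.
Joint ranges: [-3.12, 3.12], [-0.3, 2.06], [-1.34, 1.32], [0.26, 2.42], [-1.36, 4.5], [0.01, 1.98], [-2.84, 2.84]. Speed limits (rad/s): [2.79, 2.79, 3.14, 3.14, 3.14, 3.14, 3.14].

### API

Orientations are given as a unit quaternion [x, y, z, w].
In Python, from station import arm, snapshot, camera_info, ticket gives the robot as it stands. Calls block until the motion is done:
- arm.movep(position, orientation): joint-space move of the TCP to a pose.
- arm.line_to(position, velocity=0.15, ori=None): straight line of the TCP; ori=None keeps the orientation; velocity is the mean speed in m/s.
- arm.move_j(angles): joint-space move.
- arm.move_gripper(opening, effort=None): opening from 0.0 (shut) to 1.0 (fully open); effort is the grip in N (None keeps the last); returns when the fingers have stopped.
- arm.pause(seconds).
- arm.ik(position, orientation): joint angles nearest the present ones, or None.
- snapshot(name): name is "scene" or "top" or "wrist"; returns the picture (420x560x3 uint8, blue, green, red); there is no depth.
- camera_info(name): a dict with "fx", "fy", "cx", "cy" (pixels), "R" (3x3) and "t" (3): a world point X has camera coordinates R X + t; the wrist camera has in their place "T_tool_cam" (4x4, takes a point from camera to tool coordinates, whose origin is the TCP and whose axes are the flange's). Camera axes: x right, y down, z forward; pixel columns grow to the right and rows downward; lengths in m; the calibration is good to about 2 mm. A picture is of the moment at which its call begins: read the wrist's pose just before it. camera_info takes no time and is no camera call.
A pose or a line that the arm cannot do raises arm.MotionError and nothing moves.
- ticket.finish_job(): hands the job in; it is judged then, once.
Readings, each from a call of its own:
- arm.read_time(): time.
- arm.read_joint_positions(): joint angles.
- arm.read_dq(): joint speeds.
- arm.read_effort(): joint torques, N m.
- arm.read_tool_pos(): TCP position.
- arm.read_eef_rot(): TCP orientation.
- arm.read_ft_force(): force on the tool from outside, world axes, zero at the start.
- arm.read_wrist_torque(): the same for the moment, N m.
- arm.read_opening(): opening from 0.0 (shut) to 1.0 (fully open).
- arm.read_finger_force(): force on a finger pad.
Only numpy, scipy, OpenCV 4.12 (cv2) and the standard library are available. Lean on these libraries where they do the work, as an engineer would, in place of code of your own. Each camera call takes 0.05 s, during which the arm holds its last target. There are 200 camera calls.

### The job

Put the cigar roller's bench in order: the knife and the bench brush must end lying flat in the compartments of the wooden tool tray that are shaped for them (blade in the narrow slot), and the tray must end pushed up against both strips of the corner stop, its long side along the long strip. Slide the tray along the bench between the lidded jar and the clay cup, never lifting it, and leave the jar, the cup and the metal mould where they stand and upright.

Things in the scene. Friction and masses are not known exactly. Their poses are not given: they have to be found in the camera images.
- tray: Loose open dark-wood tray, 204 x 106 mm (x, y), 16 mm high, 0.5 kg. Origin: centre of underside; z up. Floor 4 mm thick, walls 6 mm, all 16 mm high. A wall on y = 0 makes two rows 44 mm wide. Knife row (y > 0): handle end x -96 to 8, then blade slot 26 mm wide, x 8 to 96 mm. Brush row (y < 0): compartment x -96 to 44 mm; well beyond stays empty. Starts with +x roughly to world +y.
- knife_place (a point): On the tray's floor at tray x = 0, y = +25, z = 4 mm, axes as the tray: where the knife's origin goes, with its x along this x.
- brush_place (a point): On the tray's floor at tray x = -26, y = -25, z = 4 mm, axes as the tray: where the brush's origin goes, its length along this x, either way round.
- knife: Loose leaf knife lying flat, 172 mm long, 90 g: wooden handle 28 mm wide, 24 mm high, x = -86 to 2 mm; steel blade 16 mm wide, 4 mm thick, x = 2 to 86 mm, its underside 2 mm above the handle's. Origin: middle of its length, level with the handle's underside; x points to the blade tip, z up. Middle of the handle, near the centre of mass: x = -42 mm.
- blade_tip (a point): The tip of the knife's blade.
- brush: Loose bench brush standing on its stiff black bristle block, 120 mm long, 26 mm wide, 30 mm high, wooden back on top, 70 g. Origin: centre of its underside; x along its length, z up.
- corner: Corner stop: two light-wood strips fixed to the bench, 18 mm wide, 16 mm high, no floor. Origin: the inner corner, on the bench. Long strip along its y axis, y = 18 to -230 mm, inner face at x = 0; short strip along its x axis, x = 0 to -130 mm, inner face at y = 0. The tray's place is on the -x, -y side, open to the robot and to the right. Turned a little at random.
- home (a point): Where the tray's origin lies when the tray touches both strips: 53 mm in -x and 102 mm in -y from the inner corner, on the bench, axes as the corner stop; the tray's length is then parallel to this y axis. Sliding the loaded tray over the bench takes under 10 N.
- pot: Bystander: loose lidded white ceramic jar, 70 mm across, 70 mm high. Origin: centre of its underside. It stands on the robot's side of the gap that the tray must pass.
- cup: Bystander: loose clay cup, 76 mm across, 72 mm high. Origin: centre of its underside. It stands on the far side of that gap, roughly straight beyond the jar.
- mould: Bystander: loose dark metal mould with eight round recesses, 90 x 170 mm (x, y), 36 mm high. Origin: centre of its underside. It stands beyond the tray's starting place.
Mind the look-alikes: they are no part of the job. Leave any orange look-alike of the brush alone.

How it is judged:
At the end, for the whole second after the job is handed in: The tray stands flat within 8 mm of touching both strips, parallel to them within 0.07 rad; the knife lies flat on the floor of its row with the blade in the narrow slot, the brush lies flat on the floor of the brush compartment; all at rest (x of tray in the frame of home between -0.008 and 0.006 m and y of tray in the frame of home between -0.008 and 0.006 m and angle between the x axis of tray and the y axis of home, either way round below 0.07 rad and height (world z) of tray below 0.005 m and angle between tray's own z axis and vertical below 0.04 rad and y of knife in the frame of tray between 0.01 and 0.04 m and x of knife in the frame of tray between -0.02 and 0.015 m and z of each of knife, brush in the frame of tray below 0.008 m and angle between each of knife, brush's own z axis and vertical below 0.06 rad and x of blade_tip in the frame of tray above 0.06 m and y of brush in the frame of tray between -0.04 and -0.01 m and x of brush in the frame of tray between -0.045 and -0.005 m and linear speed of each of tray, knife, brush below 0.02 m/s).
It fails at once if the tray is lifted or tipped off the bench (height (world z) of tray above 0.012 m or angle between tray's own z axis and vertical above 0.12 rad).
It fails at once if the jar, cup or mould is shifted more than 15 mm or tipped (distance of any of pot, cup, mould from where it was at the start of the episode above 0.015 m or angle between any of pot, cup, mould's own z axis and vertical above 0.2 rad).
It fails at once if the tray is taken round the outside of the jar or the cup ((x of tray in the frame of pot below 0 m and y of tray in the frame of pot between -0.03 and 0.03 m) or (x of tray in the frame of cup above 0 m and y of tray in the frame of cup between -0.03 and 0.03 m)).
It also fails if it takes over 72 s, if anything falls off the work surface, if the arm or the gripper's body presses on something with over 40 N, if the wrist force passes 120 N, or if a joint passes its speed limit or range.

## Working session

There is one attempt and no reset: what is moved stays moved. The work goes in short steps, each a Python script; the robot and the scene stay as the last script left them, time stands still between calls to the robot, and variables do not carry over. Pictures are saved under pics/ and viewed, at most 14 in all, crops included, and the job is handed in when it is done.

```bash
ls; mkdir -p pics
python3 - <<'E'
from station import arm, snapshot, camera_info
import cv2
for n in("top","scene"):
    im=snapshot(n); cv2.imwrite(f"pics/{n}0.png",im)
    c=camera_info(n); print(n,c)
print(camera_info("wrist"),arm.read_eef_rot(),arm.read_time())
E
```

```text
pics
top {'fx': 437.81475641376875, 'fy': 437.81475641376875, 'cx': 285.2966919065332, 'cy': 203.72892535084773, 'R': array([[ 0.01878098, -0.99979326, -0.00779234],
       [-0.99786667, -0.01825626, -0.06268033],
       [ 0.06252511,  0.00895291, -0.99800323]]), 't': array([0.07770893, 0.54783569, 1.07725867])}
scene {'fx': 511.68808783733886, 'fy': 511.68808783733886, 'cx': 278.7041035626237, 'cy': 202.8307728516234, 'R': array([[ 0.7420207 ,  0.67034989,  0.00602492],
       [ 0.57184145, -0.62823866, -0.5275543 ],
       [-0.34986088,  0.39490151, -0.84949995]]), 't': array([-0.44178808, -0.25233026,  1.41442456])}
{'fx': 335.89724105691784, 'fy': 335.89724105691784, 'cx': 278.44583525213136, 'cy': 210.25000106885673, 'T_tool_cam': array([[-5.35883750e-04, -9.51413700e-01, -3.07915059e-01,
         7.92045372e-02],
       [ 9.99999854e-01, -4.89556773e-04, -2.27701271e-04,
         7.96792605e-04],
       [ 6.58962059e-05, -3.07915136e-01,  9.51413824e-01,
        -6.96018379e-02],
       [ 0.00000000e+00,  0.00000000e+00,  0.00000000e+00,
         1.00000000e+00]])} [ 1.76901977e-01  9.84227751e-01 -1.17758686e-03 -1.92960245e-04] 0.1
```

View pics/top0.png

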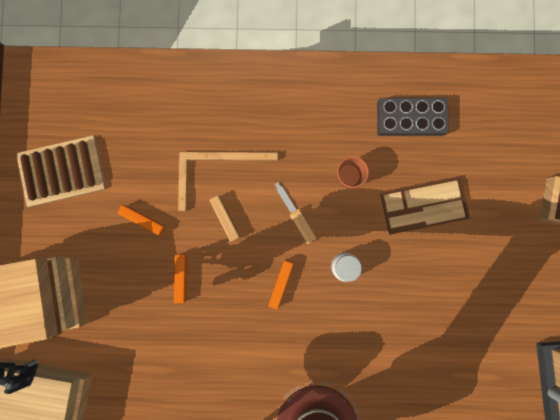

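View pics/scene0.png

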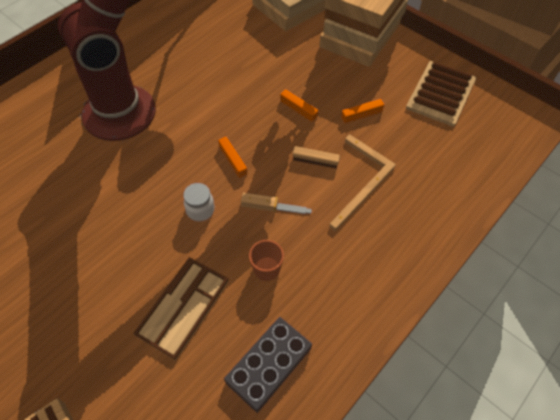

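Top view: the tray is at (425,206), with its empty well at (394,198). The knife is at (295,212) and the corner stop's inner corner at about (187,160). The jar is at (347,268), the cup at (352,172) and the mould at (413,116). Brush candidates are the plain wooden one at (225,219) and the orange ones at (140,219), (180,278) and (281,285). The plain one, with wooden back and black bristles (316,156 in the scene view), fits. I'll confirm it in a crop.

```bash
cat > h.py <<'E'
import numpy as np, cv2
from scipy.spatial.transform import Rotation as Rn
from station import arm, snapshot, camera_info
def grab(name, tag=None):
    """picture and (camera info, R world->cam, t) at that moment"""
    c=camera_info(name)
    if name=="wrist":
        T=np.eye(4);T[:3,:3]=Rn.from_quat(arm.read_eef_rot()).as_matrix();T[:3,3]=arm.read_tool_pos()
        M=np.linalg.inv(T@c["T_tool_cam"]);R,t=M[:3,:3],M[:3,3]
    else: R,t=c["R"],c["t"]
    im=snapshot(name)
    if tag: cv2.imwrite(f"pics/{tag}.png",im)
    return im,(c,R,t)
def ray(cam,px,z):
    """world xy of pixels px (N,2) on the plane of height z"""
    c,R,t=cam; px=np.atleast_2d(np.asarray(px,float))
    d=np.c_[(px[:,0]-c["cx"])/c["fx"],(px[:,1]-c["cy"])/c["fy"],np.ones(len(px))]@R
    o=-R.T@t
    return (o+d*((z-o[2])/d[:,2])[:,None])[:,:2]
def quat(yaw):
    """tool down, tool x at world angle yaw (tool y = x axis turned -90deg seen from above)"""
    c,s=np.cos(yaw),np.sin(yaw)
    return Rn.from_matrix(np.array([[c,s,0],[s,-c,0],[0,0,-1.]])).as_quat()
E
python3 - <<'E'
from h import *
im=cv2.imread("pics/top0.png")
cv2.imwrite("pics/crop.png",cv2.resize(im[80:300,165:475],None,fx=2.5,fy=2.5,interpolation=cv2.INTER_CUBIC))
hsv=cv2.cvtColor(im,cv2.COLOR_BGR2HSV)
for p in[(225,219),(304,228),(285,195),(240,155),(150,215),(250,250),(394,198),(435,193),(425,216),(390,185),(347,268),(352,160)]: print(p,hsv[p[1],p[0]])
_,cam=grab("top")
print(ray(cam,[(225,219)],.03),ray(cam,[(347,268)],.07),ray(cam,[(352,172)],.07),ray(cam,[(187,160)],.016),ray(cam,[(425,206)],.016),ray(cam,[(295,212)],.01))
E
```

```text
(225, 219) [ 16 130 223]
(304, 228) [ 15 132 151]
(285, 195) [ 27  15 185]
(240, 155) [ 16 130 224]
(150, 215) [ 13 164 107]
(250, 250) [ 13 167 113]
(394, 198) [ 17 114 157]
(435, 193) [ 18 109 227]
(425, 216) [ 17 113 140]
(390, 185) [ 13 165 159]
(347, 268) [ 33  15 189]
(352, 160) [  9 165 148]
[[0.50502048 0.23588707]] [[ 0.3939769  -0.06082223]] [[ 0.62184068 -0.07048213]] [[0.652432   0.33802309]] [[ 0.54709453 -0.26101394]] [[0.52638407 0.06313397]]
```

View pics/crop.png

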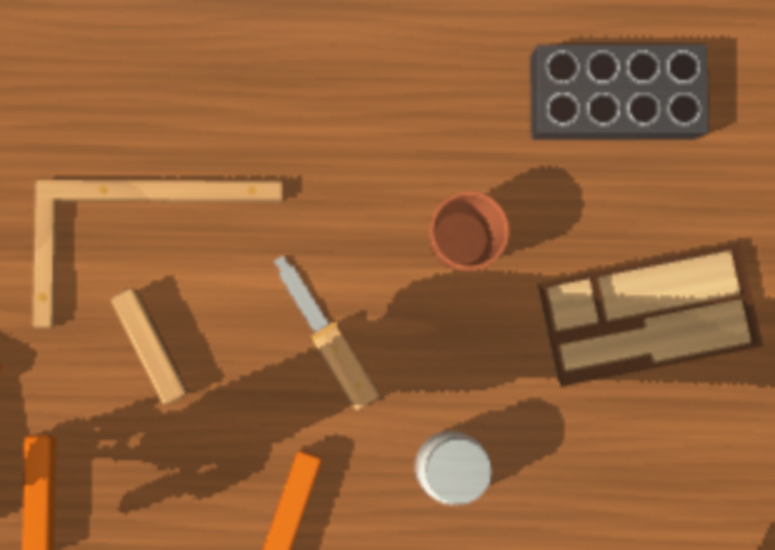

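The crop confirms the plain light-wood brush at (146,347) in the crop, i.e. (223,219). The others are solid orange. The tray's well is at its left, far end, so its +x points to world +y as described. Next are wrist close-ups.

Run:
```python
from h import *
J=arm.read_joint_positions();print(np.round(J,2))
for n,p,y in(("brush",(.505,.236),.437),("knife",(.526,.063),.536),("tray",(.547,-.261),1.78)):
    for k in(0,np.pi):
        for z in (.1,.27):
            q=arm.ik([*p,z],quat(y+k)); print(n,round(y+k,2),z,None if q is None else np.round(q,2))
```

```text
[-1.24  0.62 -0.01  1.42  0.01  1.1  -0.04]
brush 0.44 0.1 [-0.75  0.79  0.43  1.89 -0.57  0.58 -1.07]
brush 0.44 0.27 [-0.86  0.57  0.6   1.75 -0.39  0.94 -1.23]
brush 3.58 0.1 [-0.37  0.76 -0.17  1.88  0.23  0.53  1.32]
brush 3.58 0.27 [-0.36  0.51 -0.17  1.74  0.11  0.9   1.43]
knife 0.54 0.1 [-0.44  0.77  0.44  1.97 -0.62  0.54 -0.6 ]
knife 0.54 0.27 [-0.57  0.53  0.62  1.83 -0.38  0.9  -0.81]
knife 3.68 0.1 [-0.03  0.73 -0.2   1.95  0.29  0.48  1.67]
knife 3.68 0.27 [-0.08  0.47 -0.11  1.81  0.07  0.86  1.88]
tray 1.78 0.1 [ 0.28  0.81  0.21  1.74 -0.27  0.62  0.86]
tray 1.78 0.27 [-0.03  0.68  0.76  1.62 -0.52  1.06  1.1 ]
tray 4.92 0.1 [-0.16  1.12  1.13  1.76 -1.16  1.09 -1.54]
tray 4.92 0.27 [-0.18  0.83  1.13  1.62 -0.79  1.22 -1.81]
```

Run:
```python
from h import *
for n,p,y,z in(("brush",(.505,.236),.437,.24),("knife",(.526,.063),.536,.24),("tray",(.547,-.261),1.78,.27)):
    arm.movep([*p,z],quat(y)); im,cam=grab("wrist","w_"+n)
    np.savez(f"w_{n}.npz",fx=[cam[0][k] for k in("fx","fy","cx","cy")],R=cam[1],t=cam[2]); print(n,arm.read_time())
a=[cv2.imread(f"pics/w_{n}.png") for n in("brush","knife","tray")]
c=np.vstack([np.hstack([a[0],a[1]]),np.hstack([a[2],a[2]*0])]);cv2.imwrite("pics/w3.png",cv2.resize(c,(800,600)))
```

```text
brush 1.9167
knife 2.7
tray 4.125
```

View pics/w3.png

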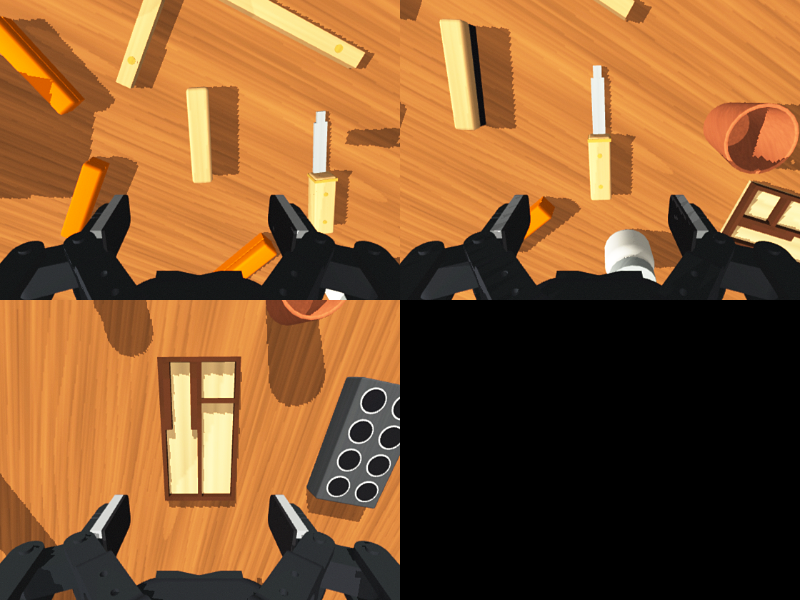

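The wrist mosaic shows the brush centred at about (200,135), i.e. (280,189) at full scale. The knife handle is at (279,235) with its blade above at (279,145), and the tray is at (279,180) with its slot and well at the top. I'll extract these with masks.

Run:
```python
from h import *
def load(n):
    d=np.load(f"w_{n}.npz");f=d["fx"]
    return cv2.imread(f"pics/w_{n}.png"),(dict(zip(("fx","fy","cx","cy"),f)),d["R"],d["t"])
def comp(m,seed):
    m=cv2.morphologyEx(m.astype(np.uint8)*255,cv2.MORPH_OPEN,np.ones((3,3)))
    _,lab,st,ce=cv2.connectedComponentsWithStats(m)
    k=1+np.argmin(np.hypot(*(ce[1:]-seed).T)+1e3*(st[1:,4]<200))
    c=max(cv2.findContours((lab==k).astype(np.uint8),cv2.RETR_EXTERNAL,cv2.CHAIN_APPROX_NONE)[0],key=len)
    return c[:,0]
def rect(cam,c,z):
    w=ray(cam,c,z);(x,y),(a,b),th=cv2.minAreaRect((w*1000).astype(np.float32))
    if a<b:a,b,th=b,a,th+90
    return np.round([x,y,a,b],1),round(np.deg2rad(th)%np.pi,3)
out=[]
for n,seed,z,f in(("brush",(280,189),.03,lambda h:(h[...,1]<135)&(h[...,2]>190)),
            ("knife",(279,235),.024,lambda h:(h[...,1]<135)&(h[...,1]>50)&(h[...,2]>190)),
            ("knife",(279,145),.006,lambda h:(h[...,1]<40)&(h[...,2]>120)),
            ("tray",(279,180),.016,lambda h:(h[...,2]<125)&(h[...,1]>90))):
    im,cam=load(n);h=cv2.cvtColor(im,cv2.COLOR_BGR2HSV);c=comp(f(h),seed)
    print(n,z,rect(cam,c,z)); o=im.copy();cv2.drawContours(o,[c[:,None]],-1,(255,0,255),1);out.append(o)
c=np.vstack([np.hstack(out[:2]),np.hstack(out[2:])]);cv2.imwrite("pics/m.png",cv2.resize(c,(800,600)))
# top view: corner, pot, cup, mould
im=cv2.imread("pics/top0.png");h=cv2.cvtColor(im,cv2.COLOR_BGR2HSV)
c=camera_info("top");cam=(c,c["R"],c["t"])
m=(h[...,1]<145)&(h[...,2]>180)&(h[...,0]>12)
lc=comp(m,(215,165)); w=ray(cam,lc,.016)
print("corner",rect(cam,lc,.016))
# inner faces: long strip lower edge, short strip right edge
L=np.array([[x,lc[lc[:,0]==x][:,1].max()+.5] for x in range(200,268)]);S=np.array([[lc[lc[:,1]==y][:,0].max()+.5,y] for y in range(168,202)])
l=[cv2.fitLine((ray(cam,e,.016)).astype(np.float32),cv2.DIST_HUBER,0,.01,.01).ravel() for e in(L,S)]
A=np.c_[l[0][:2],-l[1][:2]];s=np.linalg.solve(A,l[1][2:]-l[0][2:]);print("lines",l,"inner corner",l[0][2:]+s[0]*l[0][:2])
for n,mm,seed in(("pot",(h[...,1]<50)&(h[...,2]>120),(347,268)),("cup",(h[...,0]<11)&(h[...,1]>150)&(h[...,2]>80),(352,172))):
    cc=comp(mm,seed);p,r=cv2.minEnclosingCircle(cc);print(n,p,r,ray(cam,[p],.07))
```

```text
brush 0.03 (array([507.8, 240.5, 116.5,  22.7]), np.float64(0.496))
knife 0.024 (array([489.7,  43.4,  80.1,  25.5]), np.float64(0.569))
knife 0.006 (array([564.2,  89.9,  83.6,  15.7]), np.float64(0.568))
tray 0.016 (array([ 549.7, -261.2,  202.6,  105.9]), np.float64(1.787))
corner (array([664.7, 217. , 141.4,  15.3]), np.float64(1.588))Traceback (most recent call last):
  File "<stdin>", line 30, in <module>
    return umr_maximum(a, axis, None, out, keepdims, initial, where)
ValueError: zero-size array to reduction operation maximum which has no identity
```

View pics/m.png

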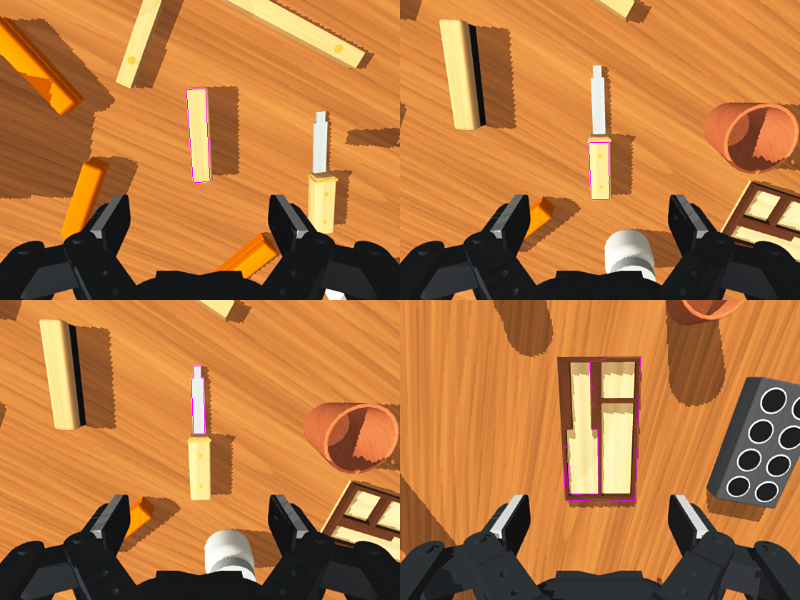

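Knife origin is about (527.5,67) mm at yaw 0.569, the brush is at (508,240.5) at 0.496, and the tray is at (549.7,-261.2) at 1.787. Now the knife.

Run:
```python
from h import *
k=np.array([.4921,.0444]);ky=.569
T=np.array([.5497,-.2612]);ty=1.787
u=np.array([np.cos(ty),np.sin(ty)]);v=np.array([-u[1],u[0]])
arm.move_gripper(.7,40)
arm.movep([*k,.16],quat(ky)); arm.line_to([*k,.086],.1); arm.move_gripper(0,50)
print(arm.read_opening(),arm.read_finger_force())
arm.line_to([*k,.2],.2)
p=T+u*(-.042-.001)+v*.025
arm.movep([*p,.2],quat(ty)); grab("wrist","held")
print(arm.read_opening(),arm.read_finger_force(),arm.read_ft_force())
arm.line_to([*p,.11],.15);arm.line_to([*p,.0905],.04)
print(arm.read_ft_force(),arm.read_tool_pos(),arm.read_time());grab("wrist","pre")
a=[cv2.imread(f"pics/{n}.png") for n in("held","pre")]
cv2.imwrite("pics/hp.png",cv2.resize(np.hstack(a),(800,300)))
```

```text
0.3094209476254419 49.80671167373657
0.3087531093631818 49.21635568141937 [-0.30266852  0.02247446 -0.59056983]
[-1.71440784  1.12461679  4.00691771] [ 0.53429114 -0.30844174  0.09087621] 10.5417
```

View pics/hp.png

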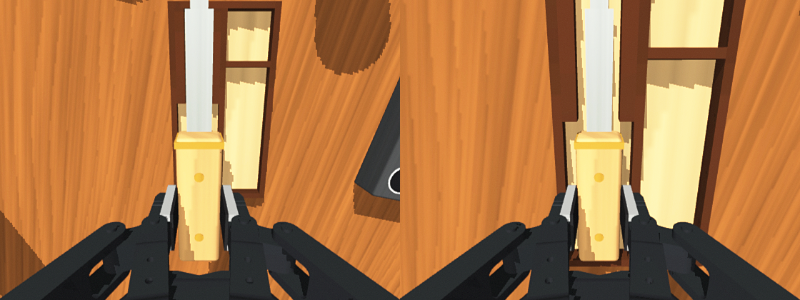

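The knife hangs straight and the blade is in the slot, at (598,80) in the mosaic. Releasing it, then the brush.

Run:
```python
from h import *
T=np.array([.5497,-.2612]);ty=1.787
u=np.array([np.cos(ty),np.sin(ty)]);v=np.array([-u[1],u[0]])
arm.move_gripper(.42); z=arm.read_tool_pos(); arm.line_to([z[0],z[1],.2],.2)
grab("wrist","a1")
b=np.array([.5078,.2405]);by=.496
arm.movep([*b,.2],quat(by)); arm.move_gripper(.7)
arm.line_to([*b,.088],.15); arm.move_gripper(0,50); print(arm.read_opening(),arm.read_finger_force())
arm.line_to([*b,.22],.2)
p=T+u*(-.026)+v*(-.025)
arm.movep([*p,.2],quat(ty)); grab("wrist","a2")
print(arm.read_opening())
arm.line_to([*p,.115],.15);arm.line_to([*p,.0925],.04)
print(arm.read_ft_force(),arm.read_tool_pos(),arm.read_time());grab("wrist","a3")
a=[cv2.imread(f"pics/{n}.png") for n in("a1","a2","a3")]
cv2.imwrite("pics/a.png",cv2.resize(np.vstack([np.hstack(a[:2]),np.hstack([a[2],a[2]*0])]),(800,600)))
```

```text
0.2901528762539802 50.31755983829498
0.2872743243597817
[-1.57743826  1.13160748  5.98518518] [ 0.57940195 -0.28106235  0.09313136] 19.4333
```

View pics/a.png

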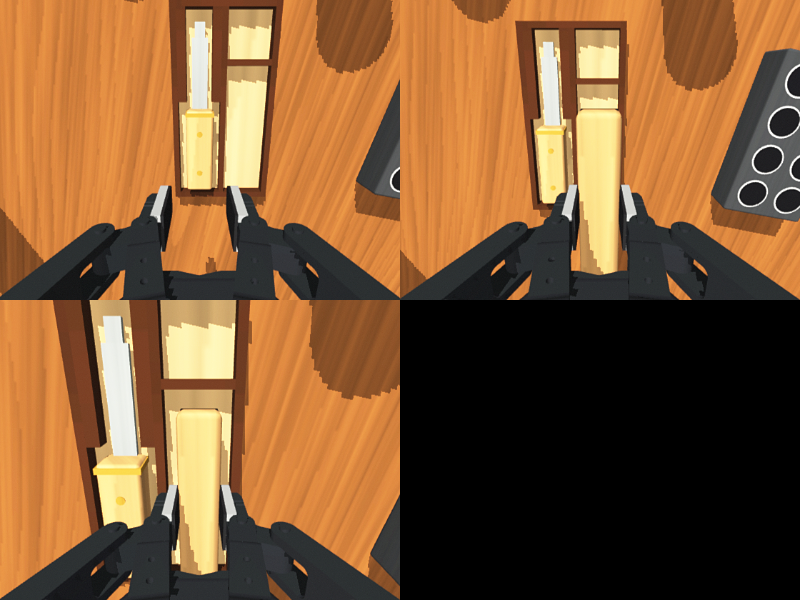

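The knife is seated (200,105 in the first panel) and the brush sits in its compartment (198,490 in the third). Releasing it, re-measuring the tray, and viewing the corner.

Run:
```python
from h import *
arm.move_gripper(.40); z=arm.read_tool_pos(); arm.line_to([z[0],z[1],.2],.2)
def sv(n,cam): np.savez(f"w_{n}.npz",fx=[cam[0][k] for k in("fx","fy","cx","cy")],R=cam[1],t=cam[2])
arm.movep([.58,.24,.30],quat(.2)); im,cam=grab("wrist","w_corner");sv("corner",cam)
arm.movep([.55,-.26,.27],quat(1.787)); im,cam=grab("wrist","w_tray2");sv("tray2",cam)
im,_=grab("top","top2")
print(arm.read_time())
a=[cv2.imread(f"pics/{n}.png") for n in("w_corner","w_tray2")]
cv2.imwrite("pics/c.png",cv2.resize(np.hstack(a),(800,300)))
```

```text
24.3917
```

View pics/c.png

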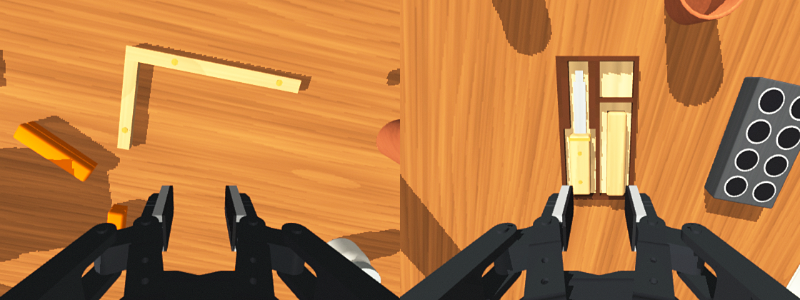

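```bash
cat >> h.py <<'E'
def load(n):
    d=np.load(f"w_{n}.npz");f=d["fx"]
    return cv2.imread(f"pics/w_{n}.png"),(dict(zip(("fx","fy","cx","cy"),f)),d["R"],d["t"])
def tray_box(im,cam):
    h=cv2.cvtColor(im,cv2.COLOR_BGR2HSV)
    return h
E
python3 - <<'E'
from h import *
def fit(e,cam):
    l=cv2.fitLine(ray(cam,e,.016).astype(np.float32),cv2.DIST_HUBER,0,.001,.001).ravel().astype(float);return l
def corner(im,cam,xs,ys,x0,y0,sm):
    h=cv2.cvtColor(im,cv2.COLOR_BGR2HSV); m=(h[...,1]<sm)&(h[...,2]>190)
    L=[];S=[]
    for x in range(*xs):
        r=np.flatnonzero(m[y0[0]:y0[1],x]); 
        if len(r):L.append((x,y0[0]+r.max()+.5))
    for y in range(*ys):
        r=np.flatnonzero(m[y,x0[0]:x0[1]])
        if len(r):S.append((x0[0]+r.max()+.5,y))
    a,b=fit(L,cam),fit(S,cam)
    s=np.linalg.solve(np.c_[a[:2],-b[:2]],b[2:]-a[2:]);return a[2:]+s[0]*a[:2],np.arctan2(a[1],a[0])%np.pi,np.arctan2(b[1],b[0])%np.pi
im,cam=load("corner");print(corner(im,cam,(215,400),(110,195),(160,215),(70,150),140))
im=cv2.imread("pics/top2.png");c=camera_info("top");ct=(c,c["R"],c["t"])
print(corner(im,ct,(200,268),(168,200),(175,192),(148,165),150))
h=cv2.cvtColor(im,cv2.COLOR_BGR2HSV)
for n,m,s in(("pot",(h[...,1]<60)&(h[...,2]>110),(347,268)),("cup",(h[...,0]<11)&(h[...,1]>145),(352,172))):
    w=np.zeros_like(m);w[s[1]-22:s[1]+22,s[0]-22:s[0]+22]=1
    cs=cv2.findContours((m&w).astype(np.uint8),cv2.RETR_EXTERNAL,cv2.CHAIN_APPROX_NONE)[0]
    p,r=cv2.minEnclosingCircle(max(cs,key=cv2.contourArea));print(n,p,r,ray(ct,[p],.07))
im,cam=load("tray2");h=cv2.cvtColor(im,cv2.COLOR_BGR2HSV)
m=((h[...,2]<125)&(h[...,1]>90)).astype(np.uint8);m[:70]=0;m[278:]=0;m[:,:210]=0;m[:,340:]=0
pts=cv2.findNonZero(cv2.morphologyEx(m,cv2.MORPH_OPEN,np.ones((3,3))))[:,0]
print("tray",cv2.minAreaRect((ray(cam,pts,.016)*1000).astype(np.float32)))
E
```

```text
(array([0.6550999 , 0.34053828]), np.float64(1.5832659320679858), np.float64(0.012794920821478031))
(array([0.65726244, 0.34159948]), np.float64(1.566708803069106), np.float64(0.016176875115405727))
pot (346.3731384277344, 266.6865539550781) 15.118003845214844 [[ 0.39702106 -0.0593163 ]]
cup (351.86065673828125, 172.0737762451172) 16.258024215698242 [[ 0.62165744 -0.07015142]]
tray ((548.9757690429688, -260.05523681640625), (105.34664154052734, 199.86607360839844), 12.432744979858398)
```

Corner is at about (656,341) mm, turned about +0.012. The gap runs from x = 0.432 to 0.584 m. I'll put the fingers in the empty well, spread them along the tray's length, and drag the tray by its leading end.

```bash
sed -i '/^def tray_box/,$d' h.py
cat >> h.py <<'E'
def well(c,yaw,off=-np.pi/2):
    """TCP xy and orientation when the fingers sit in the tray's well"""
    u=np.array([np.cos(yaw),np.sin(yaw)]);v=np.array([-u[1],u[0]])
    return np.array(c)+.073*u-.025*v, quat(yaw+off)
E
python3 - <<'E'
from h import *
Z=.081
path=[(.5492,-.2607,1.787),(.512,-.215,1.62),(.502,-.17,1.583),(.502,.0,1.583),(.504,.09,1.583),(.585,.205,1.583),(.598,.228,1.583)]
for p in path:
    w,q=well(p[:2],p[2]); j=arm.ik([*w,Z],q); print(p,np.round(w,3),None if j is None else np.round(j,2))
w,q=well(path[0][:2],path[0][2])
arm.move_gripper(.08,25); arm.movep([*w,.16],q); arm.line_to([*w,.1],.15); arm.line_to([*w,Z],.04)
print(arm.read_opening(),arm.read_ft_force()); 
arm.move_gripper(.35,25); print(arm.read_opening(),arm.read_finger_force(),arm.read_ft_force(),arm.read_time())
grab("scene","s1");grab("wrist","w1")
a=[cv2.imread(f"pics/{n}.png") for n in("s1","w1")]
cv2.imwrite("pics/g.png",cv2.resize(np.hstack(a),(800,300)))
E
```

```text
(0.5492, -0.2607, 1.787) [ 0.558 -0.184] [ 0.01  0.86  0.46  1.81 -0.62  0.62 -0.51]
(0.512, -0.215, 1.62) [ 0.533 -0.141] [-0.07  0.83  0.47  1.91 -0.68  0.56 -0.66]
(0.502, -0.17, 1.583) [ 0.526 -0.097] [-0.15  0.82  0.47  1.96 -0.7   0.53 -0.75]
(0.502, 0.0, 1.583) [0.526 0.073] [-0.49  0.82  0.49  1.97 -0.74  0.54 -1.03]
(0.504, 0.09, 1.583) [0.528 0.163] [-0.66  0.85  0.53  1.91 -0.74  0.59 -1.2 ]
(0.585, 0.205, 1.583) [0.609 0.278] [-0.79  0.98  0.61  1.56 -0.71  0.83 -1.45]
(0.598, 0.228, 1.583) [0.622 0.301] [-0.8   1.01  0.63  1.49 -0.7   0.88 -1.5 ]
0.07981051451565238 [0.87489803 0.34734877 0.07164129]
0.29075755902012335 22.167523205280304 [-0.22916152 -1.20373471 -1.39919178] 27.4417
```

View pics/g.png

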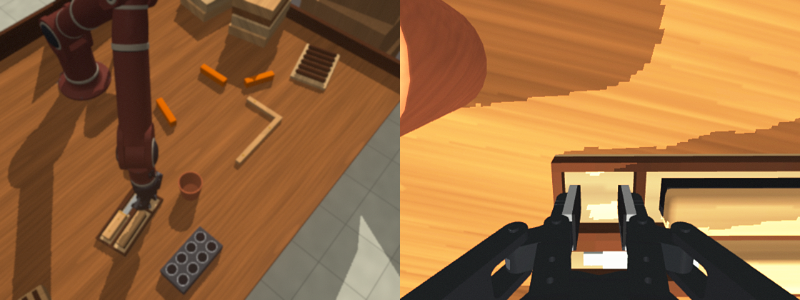

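The fingers are spread in the well, pressing the end walls at 22 N (600,205 in the wrist panel), with the brush alongside. Dragging it through the gap.

Run:
```python
from h import *
Z=arm.read_tool_pos()[2]
for p in[(.53,-.238,1.70),(.512,-.215,1.62),(.502,-.17,1.583),(.502,-.08,1.583),(.502,.0,1.583),(.504,.095,1.583),(.55,.155,1.583),(.585,.205,1.583)]:
    w,q=well(p[:2],p[2]); arm.line_to([*w,Z],.09,ori=q)
    print(p,np.round(arm.read_ft_force(),1),round(arm.read_opening(),3),round(arm.read_time(),1))
im,_=grab("top","t3");im2,_=grab("wrist","w3b")
cv2.imwrite("pics/d.png",cv2.resize(np.hstack([im,im2]),(800,300)))
```

```text
(0.53, -0.238, 1.7) [-2.1  1.5  7.1] 0.351 28.0
(0.512, -0.215, 1.62) [-0.1 -0.6  6.4] 0.348 28.4
(0.502, -0.17, 1.583) [ 1.5 -2.8  6. ] 0.349 29.0
(0.502, -0.08, 1.583) [-0.1 -4.   5.9] 0.348 30.2
(0.502, 0.0, 1.583) [ 0.3 -4.4  6.3] 0.351 31.2
(0.504, 0.095, 1.583) [-0.1 -4.8  7.3] 0.349 32.4
(0.55, 0.155, 1.583) [-3.5 -6.5 11.6] 0.352 33.4
(0.585, 0.205, 1.583) [-2.9 -6.2  8.4] 0.352 34.3
```

View pics/d.png

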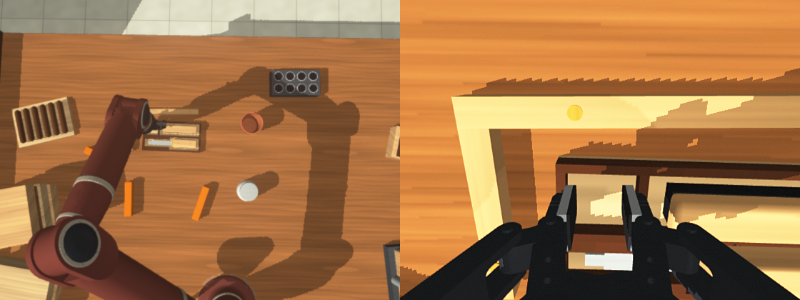

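The tray is past the gap. The jar and cup are unmoved, and the wrist view shows the tray parallel to both strips. Now seating by force.

Run:
```python
from h import *
P=arm.read_tool_pos();Z=P[2]
w,q=well((.597,.230),1.583); arm.line_to([*w,Z],.06,ori=q); print(np.round(arm.read_ft_force(),1))
p=w.copy();a=.0125
ex=np.array([np.cos(a),np.sin(a)]);ey=np.array([-ex[1],ex[0]])
for d,lim in((ey,16),(ex,13),(ey,18),(ex,13)):
    for i in range(12):
        f=-arm.read_ft_force()[:2]@d
        if f>lim: break
        p=p+.0015*d; arm.line_to([*p,Z],.03)
    print(i,round(f,1),np.round(p-w,4),np.round(arm.read_ft_force(),1))
arm.move_gripper(.15); print(np.round(arm.read_ft_force(),1),arm.read_time())
g=arm.read_tool_pos(); arm.line_to([g[0],g[1],.2],.2)
arm.movep([.56,.24,.30],quat(.0125)); im,cam=grab("wrist","w_fin")
np.savez("w_fin.npz",fx=[cam[0][k] for k in("fx","fy","cx","cy")],R=cam[1],t=cam[2])
cv2.imwrite("pics/fin.png",im); print(arm.read_time())
```

```text
[-0.9 -3.3  6.5]
11 9.6 [-0.0002  0.018 ] [ -2.4 -12.1   7.7]
5 15.4 [0.0073 0.0181] [-15.2 -14.1  17.6]
4 18.8 [0.0072 0.0241] [-16.6 -19.   19.5]
0 16.9 [0.0072 0.0241] [-16.6 -19.   19.5]
[-14.7 -11.4  18.8] 40.525
41.9417
```

View pics/fin.png

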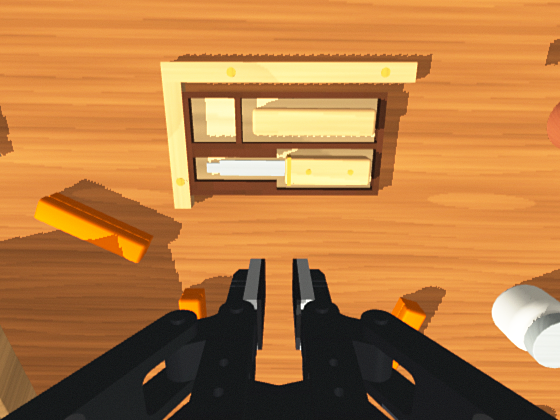

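Both items lie in their compartments, and the tray sits in the corner: strip edges at about row 83 and column 187, tray outer edge at row 195. I'll check the residual gaps numerically.

Run:
```python
from h import *
im,cam=load("fin")
h=cv2.cvtColor(im,cv2.COLOR_BGR2HSV)
for x in(215,330,370): print("col",x,[(y,tuple(int(k) for k in h[y,x])) for y in list(range(79,101,2))])
for x in (200,300,370): print("lowcol",x,[(y,tuple(int(k) for k in h[y,x])) for y in range(186,202,2)])
print("row115",[(x,tuple(int(k) for k in h[115,x])) for x in range(178,196,2)],[(x,tuple(int(k) for k in h[115,x])) for x in range(372,400,3)])
print(ray(cam,[(200,83),(370,83),(200,195),(370,193),(186,115),(186,180),(380,115)],.016))
cv2.imwrite("pics/z.png",cv2.resize(im[50:215,150:430],None,fx=2.8,fy=2.8,interpolation=cv2.INTER_CUBIC))
```

```text
col 215 [(79, (25, 93, 255)), (81, (27, 96, 255)), (83, (14, 175, 204)), (85, (13, 181, 152)), (87, (13, 179, 164)), (89, (13, 178, 156)), (91, (13, 180, 136)), (93, (10, 172, 117)), (95, (10, 178, 116)), (97, (12, 156, 170)), (99, (30, 57, 255))]
col 330 [(79, (26, 94, 254)), (81, (26, 98, 255)), (83, (14, 177, 208)), (85, (13, 183, 145)), (87, (13, 183, 156)), (89, (13, 178, 152)), (91, (12, 175, 147)), (93, (9, 179, 127)), (95, (10, 178, 126)), (97, (10, 174, 132)), (99, (18, 117, 215))]
col 370 [(79, (25, 101, 254)), (81, (25, 104, 255)), (83, (13, 175, 204)), (85, (12, 182, 139)), (87, (13, 181, 148)), (89, (13, 181, 145)), (91, (12, 182, 139)), (93, (10, 177, 124)), (95, (10, 177, 124)), (97, (11, 172, 129)), (99, (19, 121, 210))]
lowcol 200 [(186, (10, 177, 125)), (188, (10, 180, 125)), (190, (10, 175, 118)), (192, (10, 178, 119)), (194, (10, 172, 123)), (196, (12, 183, 134)), (198, (12, 182, 139)), (200, (12, 177, 137))]
lowcol 300 [(186, (18, 120, 211)), (188, (11, 156, 44)), (190, (9, 173, 115)), (192, (10, 173, 131)), (194, (10, 180, 136)), (196, (14, 176, 238)), (198, (14, 179, 227)), (200, (14, 174, 235))]
lowcol 370 [(186, (15, 137, 80)), (188, (6, 155, 33)), (190, (10, 177, 95)), (192, (11, 175, 124)), (194, (11, 181, 128)), (196, (14, 179, 237)), (198, (14, 182, 227)), (200, (14, 179, 228))]
row115 [(178, (24, 113, 253)), (180, (23, 113, 253)), (182, (25, 110, 255)), (184, (10, 176, 132)), (186, (10, 175, 128)), (188, (9, 173, 131)), (190, (11, 178, 43)), (192, (17, 132, 166)), (194, (18, 124, 208))] [(372, (24, 103, 254)), (375, (16, 145, 222)), (378, (10, 150, 39)), (381, (10, 161, 79)), (384, (9, 160, 78)), (387, (13, 176, 142)), (390, (12, 177, 138)), (393, (13, 177, 138)), (396, (13, 181, 138)), (399, (13, 179, 137))]
[[0.65413953 0.32104465]
 [0.65640994 0.15443895]
 [0.54028762 0.32769061]
 [0.54507472 0.1435418 ]
 [0.62371967 0.33692225]
 [0.55671755 0.34169385]
 [0.62639369 0.14141284]]
```

View pics/z.png

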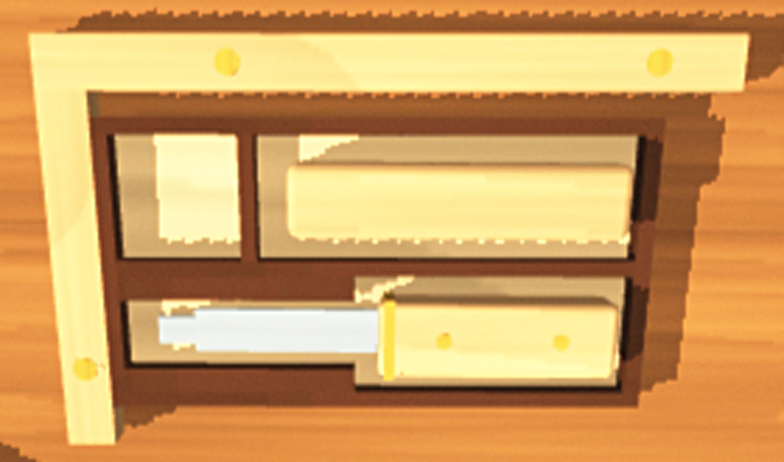

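The short strip is flush, but about 9 mm of bench shows between the tray and the long strip (rows 83 to 92, even along its length). I'll push the tray's near long side with closed fingers.

Run:
```python
from h import *
a=.0125; ex=np.array([np.cos(a),np.sin(a)]); q=quat(a)
p=np.array([.512,.246]); arm.move_gripper(0,25)
arm.movep([*p,.14],q); arm.line_to([*p,.083],.1)
f0=arm.read_ft_force(); p=p+.015*ex; arm.line_to([*p,.083],.06)
for i in range(25):
    f=-(arm.read_ft_force()-f0)[:2]@ex
    if f>22: break
    p=p+.0012*ex; arm.line_to([*p,.083],.03)
print(i,round(f,1),p,arm.read_tool_pos(),np.round(arm.read_ft_force(),1))
p=p-.03*ex; arm.line_to([*p,.083],.1); arm.line_to([*p,.2],.2)
arm.movep([.56,.24,.30],q); im,cam=grab("wrist","w_fin2"); print(arm.read_time())
h=cv2.cvtColor(im,cv2.COLOR_BGR2HSV)
for x in(200,300,370): print("col",x,[(y,int(h[y,x,0]),int(h[y,x,2])) for y in range(79,99,2)],[(y,int(h[y,x,0]),int(h[y,x,2])) for y in range(178,200,2)])
for y in(105,165): print("row",y,[(x,int(h[y,x,0]),int(h[y,x,2])) for x in range(176,200,2)])
cv2.imwrite("pics/z2.png",cv2.resize(im[50:215,150:430],None,fx=2.8,fy=2.8,interpolation=cv2.INTER_CUBIC))
```

```text
22 24.1 [0.55339677 0.24651749] [0.54200296 0.24595574 0.08223546] [-24.4  -2.5  18.9]
51.2917
col 200 [(79, 26, 254), (81, 27, 255), (83, 13, 192), (85, 9, 119), (87, 9, 120), (89, 15, 152), (91, 19, 220), (93, 18, 215), (95, 18, 216), (97, 18, 219)] [(178, 11, 122), (180, 11, 125), (182, 10, 121), (184, 10, 119), (186, 9, 119), (188, 13, 142), (190, 13, 139), (192, 13, 149), (194, 13, 147), (196, 12, 135), (198, 13, 137)]
col 300 [(79, 26, 255), (81, 28, 255), (83, 12, 157), (85, 10, 128), (87, 10, 127), (89, 16, 135), (91, 18, 215), (93, 18, 213), (95, 18, 215), (97, 18, 213)] [(178, 19, 219), (180, 13, 57), (182, 10, 99), (184, 10, 131), (186, 10, 125), (188, 15, 243), (190, 14, 230), (192, 14, 227), (194, 14, 229), (196, 15, 232), (198, 14, 226)]
col 370 [(79, 25, 254), (81, 26, 255), (83, 11, 146), (85, 10, 121), (87, 10, 124), (89, 14, 139), (91, 18, 213), (93, 18, 208), (95, 18, 212), (97, 18, 213)] [(178, 9, 36), (180, 8, 42), (182, 11, 95), (184, 11, 124), (186, 11, 127), (188, 14, 235), (190, 14, 229), (192, 14, 225), (194, 14, 226), (196, 14, 228), (198, 14, 228)]
row 105 [(176, 24, 253), (178, 24, 255), (180, 15, 197), (182, 10, 123), (184, 10, 133), (186, 10, 128), (188, 11, 35), (190, 19, 223), (192, 18, 214), (194, 19, 211), (196, 19, 212), (198, 19, 210)]
row 165 [(176, 26, 255), (178, 26, 254), (180, 26, 254), (182, 25, 254), (184, 28, 255), (186, 11, 127), (188, 10, 121), (190, 10, 124), (192, 8, 46), (194, 15, 115), (196, 19, 223), (198, 19, 219)]
```

View pics/z2.png

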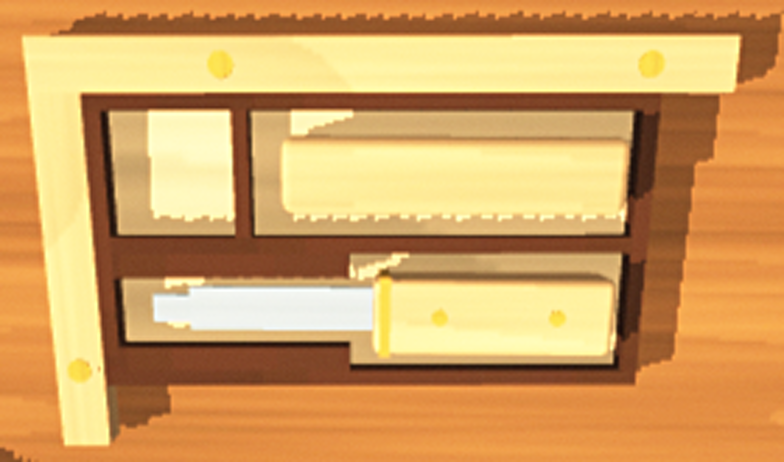

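The tray is now flush with both strips (tray wall starts right at row 83 and column 181), and the knife and brush lie flat in their rows. Handing in.

```bash
python3 -c "
from station import ticket
print(ticket.finish_job())"
```

```text
the job is handed in; nothing more can be done
None
```

The job is handed in at about 51 s of the 72 s: the last wrist view shows the knife and brush lying in their compartments and the tray flush against both strips, and the jar, cup and mould looked unmoved in the last top view after the gap; I don't have the judge's result.

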